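# Run the touch mixer with the short-necked flask

## Task

Take the short-necked flask with the thick cap from its sprung dock on the rail, lifting it straight up past the two catches, and set it bulb down, upright, in the sprung ring on top of the mixer. Then push the flask down until the ring is at the bottom of its travel, and finish while still holding it pressed down there, because the mixer only runs as long as the ring is down; push through the flask and do not touch the mixer or its ring with the gripper. Leave the tall flask in its dock and everything else on the table where it is.

Things in the scene. Friction and masses are not known exactly. Their poses are not given: they have to be found in the camera images.
- flask: The flask to use: amber glass, round bulb 64 mm in diameter, short neck 24 mm in diameter, topped by a straight cylindrical black screw cap 30 mm in diameter and 45 mm tall (from 85 to 130 mm above the flask's lowest point). 110 to 230 g. Origin: the lowest point of the bulb; z runs up its axis to the cap. It starts upright in either of the rail's two docks, bottom 49 mm above the table.
- cap (a point): Middle of the flask's cap, on its axis, 107.5 mm above the flask's lowest point: the place to grip, from any side. Gripping here leaves the fingertips clear of the bulb and of the catches.
- bulb (a point): Centre of the flask's bulb, 32 mm above its lowest point.
- tall_flask: The other flask, in the other dock, 110 mm away: same bulb, but a thin neck 18 mm in diameter with a 24 mm black ball stopper, 148 mm tall. Leave it in its dock. Origin at the lowest point of its bulb, z up.
- rail: Fixed aluminium rail on the table, 220 mm long (its y axis), 70 mm wide, with two docks at y = -55 and +55 mm. At the +x and -x side of each dock a black post, 107 mm high and 47 to 59 mm from the dock's axis, carries a sprung steel catch. Origin on the table under the rail's middle; z up.
- dock0 (a point): Centre of the dock ring at the rail's y = -55 mm, on the wire's centre line, 55 mm above the table. Ring: steel wire 8 mm thick, centre line 50 mm in diameter; a seated bulb has its centre 26 mm above this point. The catches' 10 mm round noses, 99 mm above the table, rest on the bulb's shoulder.
- dock1 (a point): The same for the dock at the rail's y = +55 mm. From either dock a straight upward pull pushes both noses back about 5 mm; it takes up to about 12 N in all, weight included, most in the first 12 mm; past 18 mm the noses push the flask upward (about 8 N) until it is free of them, 36 mm up.
- mixer: Fixed grey touch mixer, 130 mm (x) by 150 mm (y), top at 62 mm above the table, carrying the sprung steel ring in the middle of its top. The rail and the mixer stand on either side of the table's middle line, and may be swapped. Origin on the table under its middle, which is the ring's axis; z up.
- ring (a point): Centre of the mixer's sprung ring, on its wire's centre line, 88 mm above the table when up; it moves down with the ring. Ring: steel wire 8 mm thick, centre line 50 mm in diameter. A bulb resting in it is centred by it and has its centre 26 mm above this point, its lowest point 6 mm below it.
- cradle (a joint): How far the ring is pressed down, m: 0 up, 0.014 at the bottom of its travel. The spring carries the flask without sinking; the ring starts to move at about 3 to 4 N of push on the seated flask and reaches the bottom at about 10 to 11 N.
- jar: Bystander, leave it alone. Lidded jar, 56 mm in diameter, 60 mm tall, origin under its middle.
- stone: Bystander, leave it alone. Grey stone fragment, about 30 by 26 by 25 mm, between rail and mixer, origin under its middle.
- weight: Bystander, leave it alone. Steel weight, 48 mm in diameter, with a narrow knob, 50 mm tall, near the table's middle line, origin under its middle.
- bottle: Bystander, leave it alone. White bottle, 60 mm in diameter, 150 mm tall, origin under its middle.
- block: Bystander, leave it alone. Wooden block, 90 by 50 by 35 mm, origin under its middle.
Mind the look-alikes: they are no part of the job. Leave any blue or turquoise look-alike of the flask alone.

How it is judged:
By the outcome, as a careful person would: the job done as asked, in the order asked, and still so for the second after the job is handed in, while the arm keeps its last pose, push and grip.
It also fails if it takes over 42 s, if anything falls off the work surface, if the arm or the gripper's body presses on something with over 40 N, if the wrist force passes 120 N, or if a joint passes its speed limit or range.

## Robot

A 6-joint arm with a two-finger parallel gripper is mounted at the origin on the work surface. World frame = base frame: x ahead of the robot, y to its left, z up, the work surface at z = 0. Lengths are in mm, angles in rad, forces in N, time in s.
With the tool pointing down it reaches from about 325 to 750 mm from the base axis. Payload 7.6 kg.
Tool frame: the origin (TCP) lies at the very end of the fingers, on their centre line; the grasp point (between the pads) lies 19 mm behind it; z points along the fingers, y is the line along which they close (so a half turn about z gives the same grasp; the last joint's range is limited). The gripper opens to 85 mm and grips with 20 to 120 N. Pads are 22 mm wide; open, the fingers measure 114 mm over their backs; the gripper's body (76 mm by 85 mm) begins 54 mm behind the grasp point. The pads swing forward as they close: fully open they stand 13 mm farther back than shut.
Start: joints at [-1.232, 0.052, 1.401, -0, 1.689, -0.07], TCP at [208.719, -481.752, 207.023] pointing down, gripper open.
Joint ranges: [-2.9, 2.9], [-0.91, 2.17], [0.12, 2.37], [-1.06, 4.2], [0.26, 2.73], [-2.93, 2.93]. Speed limits (rad/s): [2.57, 2.57, 3.01, 3.14, 3.14, 3.14].

## Interface

Orientations are given as a unit quaternion [w, x, y, z].
In Python, from station import ctrl, get_image, calibration, workorder gives the robot as it stands. The module is installed in compiled form; this text tells all that it offers.
- The arm moves only by the tool servo_tool, never from a script. Its argument "increments" is one flat list of numbers, 4 for each row, row after row: the shift along the tool's x, y, z in m, then the turn about the tool's z in rad. A call has 1 to 5 rows; each row shifts and turns the commanded pose from where the row before left it, along the tool's axes as they then stand; what a row does not reach is not made up. A row lasts 1/10 s, in which the tool goes at most 50 mm and 8.59 degrees, less where a joint would pass 70% of its speed; a pose out of reach is approached as far as the arm can. A call is refused whole if a number of a shift passes 0.05 or a number of a turn 0.15, either way. A call with a gripper value outside its range is refused whole. "grip" is the finger opening in m, from 0 to 0.0854, set as the call begins (left out, the last holds). The fingers move at their own pace and stop on an object; "newtons" is the grip in N (left out, the last holds). Time passes only in rows, so rows that do not move let the fingers close. It gives the time, the measured TCP pose, the force, the opening and the grip force at its end, in the units of the state.
- ctrl.read_state(): the state, without advancing time (a new reading comes with each control period).
- get_image(name): name is "scene" or "top" or "wrist"; returns the picture (420x560x3 uint8, blue, green, red); there is no depth.
- calibration(name): a dict with "mtx" (3x3 intrinsics, pixels), "distortion" ([k1, k2, p1, p2, k3] as OpenCV has them; the pictures are not rectified), "origin" and "orientation" of the camera in the world; the wrist camera has in their place "mount" (4x4, takes a point from camera to tool coordinates, whose origin is the TCP and whose axes are the flange's). Camera axes: x right, y down, z forward; pixel columns grow to the right and rows downward; lengths in mm; the calibration is good to about 2 mm. A picture is of the moment at which its call begins: read the wrist's pose just before it. calibration takes no time and is no camera call.
- workorder.sign_off(): hands the job in; it is judged then, once.
The state is a dict: "t": time; "qpos": joint angles; "qd": joint speeds; "joint_efforts": joint torques, N m; "tool_pos": TCP position; "eef_rot": TCP orientation; "ft_force": force on the tool from outside, world axes, zero at the start; "moment": the same for the moment, N m; "opening": finger opening in mm; "gripper_force": force on a finger pad.
Only numpy, scipy, OpenCV 4.12 (cv2) and the standard library are available. Lean on these libraries where they do the work, as an engineer would, in place of code of your own. Each camera call takes 0.05 s, during which the arm holds its last target. There are 200 camera calls.

## Working session

There is one attempt and no reset: what is moved stays moved. The work goes in short steps, Python scripts to look and compute and a tool call to move; the robot and the scene stay as the last step left them, time stands still between calls to the robot, and variables do not carry over. Pictures are saved under pics/ and viewed, at most 10 in all, crops included, and the job is handed in when it is done.

Besides the shell and the picture viewer there is one more tool, called after "Emit:" by a JSON object that holds its "fn" and its "kwargs". servo_tool: Moves the arm, as the interface text tells. Its arguments: {"type":"object","properties":{"increments":{"type":"array","items":{"type":"number"}},"grip":{"type":"number"},"newtons":{"type":"number"}},"required":["increments"]}

```bash
mkdir -p pics; cat > h.py <<'E'
import numpy as np, cv2
from station import ctrl, get_image, calibration, workorder
from scipy.spatial.transform import Rotation as R
def rot(q): return R.from_quat([q[1],q[2],q[3],q[0]]).as_matrix()
def cam(name, st=None):
    c=calibration(name); K=np.array(c["mtx"],float); d=np.array(c["distortion"],float)
    if "mount" in c:
        M=np.array(c["mount"],float); T=np.eye(4); T[:3,:3]=rot(st["eef_rot"]); T[:3,3]=st["tool_pos"]; T=T@M
        return K,d,T[:3,3],T[:3,:3]
    o=np.array(c["orientation"],float); Rm=rot(o) if o.size==4 else o
    return K,d,np.array(c["origin"],float),Rm
def ray(c,px):
    K,d,o,Rm=c; u=cv2.undistortPoints(np.array([[px]],float),K,d)[0,0]
    v=Rm@np.array([u[0],u[1],1]); return o,v/np.linalg.norm(v)
def plane(c,px,z):
    o,v=ray(c,px); return o+v*(z-o[2])/v[2]
def tri(obs):
    A=np.zeros((3,3));b=np.zeros(3);rs=[ray(c,p) for c,p in obs]
    for o,v in rs: P=np.eye(3)-np.outer(v,v);A+=P;b+=P@o
    x=np.linalg.solve(A,b); return x,[np.linalg.norm((np.eye(3)-np.outer(v,v))@(x-o)) for o,v in rs]
def proj(c,X):
    K,d,o,Rm=c; return cv2.projectPoints((Rm.T@(np.array(X,float)-o))[None],np.zeros(3),np.zeros(3),K,d)[0].ravel()
E
python3 - <<'E'
from h import *
np.set_printoptions(precision=4,suppress=True)
for n in("scene","top"): cv2.imwrite(f"pics/{n}1.png",get_image(n)); c=cam(n); print(n,c[2],c[3][:,2])
print(calibration("wrist")); s=ctrl.read_state(); print(s)
E
```

```text
scene [975.5552 516.6319 711.1939] [-0.481  -0.5843 -0.6536]
top [ 359.7573  -16.897  1370.5424] [ 0.1354  0.0132 -0.9907]
{'mtx': array([[302.9843,   0.    , 279.0807],
       [  0.    , 302.9843, 207.9279],
       [  0.    ,   0.    ,   1.    ]]), 'distortion': array([-0.059,  0.   ,  0.   ,  0.   ,  0.   ]), 'mount': array([[  -0.0003,   -0.9616,   -0.2743,   69.6611],
       [   1.    ,   -0.0003,    0.    ,    0.5466],
       [  -0.0001,   -0.2743,    0.9616, -166.8812],
       [   0.    ,    0.    ,    0.    ,    1.    ]])}
{'t': 0.1, 'qpos': array([-1.2323,  0.0528,  1.4016,  0.    ,  1.6886, -0.0703]), 'qd': array([ 0.0014,  0.0005, -0.0013,  0.0002, -0.0008,  0.0001]), 'joint_efforts': array([  0.0011, -38.2582, -36.0985,  -0.0001,   0.0048,   0.    ]), 'tool_pos': array([ 208.63  , -481.4402,  206.2368]), 'eef_rot': array([-0.0007,  0.9792,  0.203 , -0.0001]), 'ft_force': array([-0.5158, -0.0702, -0.4108]), 'moment': array([0.0092, 0.0332, 0.0247]), 'gripper_force': 0.0, 'opening': 85.47593215135063}
```

View pics/scene1.png

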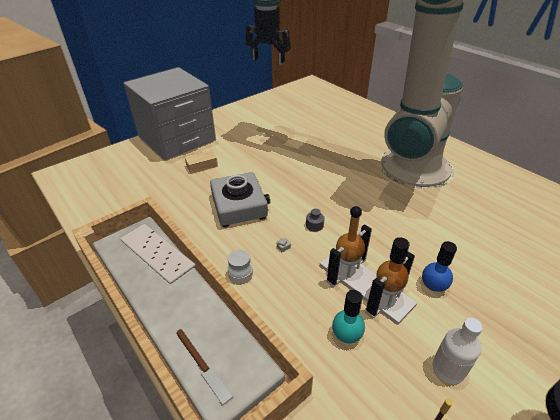

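View pics/top1.png

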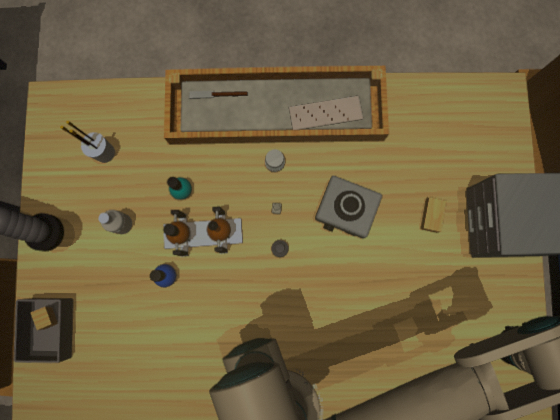

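The scene view shows the thick-capped amber flask at about (392,272), cap at (400,250). The tall amber flask with the ball stopper is at (350,245). The turquoise look-alike is at (348,325), the blue one at (438,275), and the mixer ring at (237,184). In the top view these are at (177,232), (218,230), (179,188), (163,275) and (350,205). I choose the flask at (392,272) and will check it in a close crop.

```bash
python3 - <<'E'
from h import *
a=cv2.imread("pics/scene1.png"); b=cv2.imread("pics/top1.png")
f=lambda i,x,y,w,h,k: cv2.resize(i[y:y+h,x:x+w],None,fx=k,fy=k,interpolation=cv2.INTER_CUBIC)
A=f(a,320,195,110,130,4.5);cv2.imwrite("pics/cs.png",A)
B=f(b,150,195,100,75,4); C=f(b,305,165,100,75,4);D=f(a,200,165,80,60,5)
E=np.zeros((600,800,3),np.uint8);E[:300,:400]=B;E[:300,400:]=C;E[300:,:400]=D;
cv2.imwrite("pics/ct.png",E)
E
```

```text
(no output)
```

View pics/cs.png

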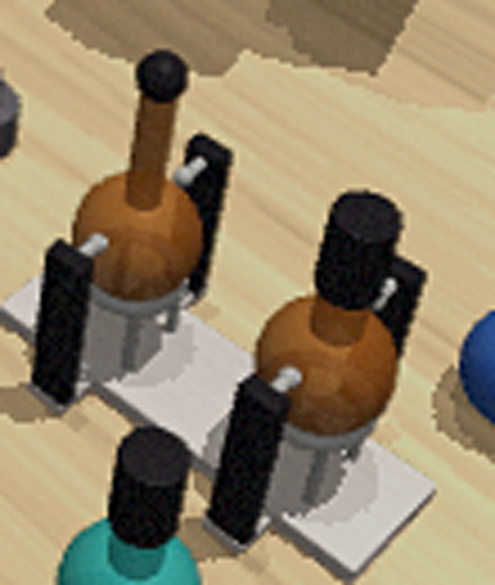

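View pics/ct.png

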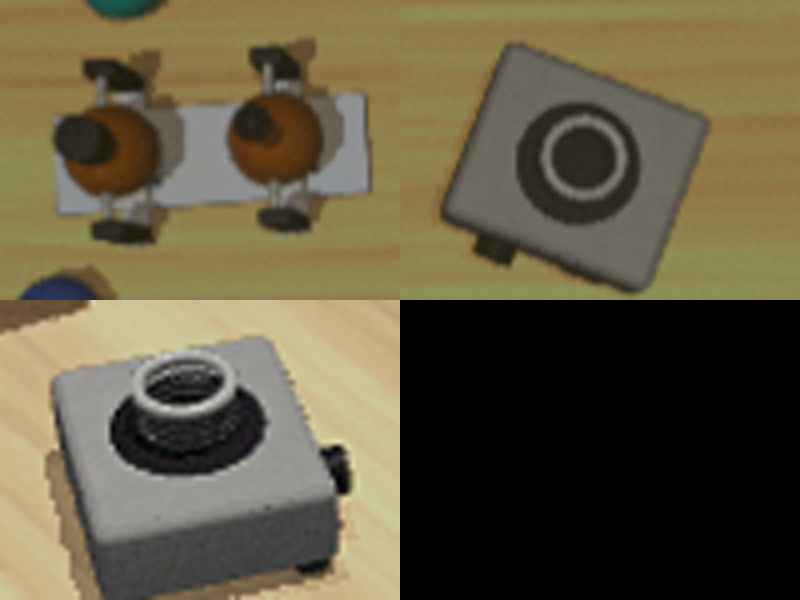

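```bash
python3 - <<'E'
from h import *
np.set_printoptions(precision=1,suppress=True)
S,T=cam("scene"),cam("top"); s=ctrl.read_state()
W=cam("wrist",s)
pts=dict(captop=((400.7,242.4),(169.6,229.1)),bulb=((392,275.7),(177.1,232.1)),tallbulb=((350.3,246.8),(218.4,229.1)),tallball=((355.5,211.5),(214,226)),ring=((236.6,181.2),(350.8,203.8)))
for k,(a,b) in pts.items():
    x,e=tri([(S,a),(T,b)]); print(k,x,np.array(e), np.hypot(*x[:2]))
    z={'captop':179,'bulb':81,'tallbulb':81,'tallball':185,'ring':88}[k]; print('   planes',plane(S,a,z),plane(T,b,z))
print(rot(s['eef_rot']))
E
```

```text
captop [475.1 264.8 177. ] [0.9 0.9] 543.955844277855
   planes [477.6 265.1 179. ] [474.5 265.1 179. ]
bulb [476.2 267.   81.5] [1.1 1.1] 545.9472170963171
   planes [476.6 265.9  81. ] [475.6 268.   81. ]
tallbulb [482.5 157.1  82.1] [0.8 0.8] 507.3983116812482
   planes [482.1 155.9  81. ] [482.1 157.8  81. ]
tallball [480.6 154.3 183.1] [0.6 0.6] 504.72154968763397
   planes [482.7 155.1 185. ] [480.  154.5 185. ]
ring [ 543.3 -193.4   89.5] [0.3 0.3] 576.7310103417889
   planes [ 542.5 -195.5   88. ] [ 543.3 -193.4   88. ]
[[ 0.9  0.4 -0. ]
 [ 0.4 -0.9  0. ]
 [ 0.  -0.  -1. ]]
```

The cap (z 177, expected 179), bulbs (82 versus 81) and ring (89.5 versus 88) all match the given heights. The two docks measure 110 mm apart, as stated. The chosen flask is the right-hand one in the scene, with the cylindrical thick cap. I'll move toward it, taking a wrist look at the mixer on the way.

Emit:
{"fn": "servo_tool", "kwargs": {"increments": [0.02, -0.01, -0.01, 0, 0.038, -0.0195, -0.0095, 0, 0.038, -0.0195, -0.0095, 0, 0.038, -0.0195, -0.0095, 0, 0.038, -0.0195, -0.0095, 0], "grip": 0.07}}

```text
t: 0.6
tool_pos: [332.2, -331.1, 255.0]
eef_rot: [-0.0, 0.979, 0.203, -0.0]
ft_force: [0.9, -0.9, -0.6]
opening: 70.2
gripper_force: 0.0
```

Emit:
{"fn": "servo_tool", "kwargs": {"increments": [0.038, -0.0195, -0.0095, 0, 0.038, -0.0195, -0.0095, 0, 0.038, -0.0195, -0.0095, 0, 0.038, -0.0195, -0.0095, 0, 0.038, -0.0195, -0.0095, 0]}}

```text
t: 1.1
tool_pos: [467.9, -166.0, 302.6]
eef_rot: [-0.0, 0.979, 0.203, -0.0]
ft_force: [-0.1, -0.5, 0.0]
opening: 69.9
gripper_force: 0.0
```

Emit:
{"fn": "servo_tool", "kwargs": {"increments": [0.02, -0.01, -0.01, 0, 0, 0, 0, 0, 0, 0, 0, 0]}}

```text
t: 1.4
tool_pos: [481.4, -150.6, 311.9]
eef_rot: [-0.0, 0.979, 0.203, -0.0]
ft_force: [-1.0, -0.4, 0.2]
opening: 69.6
gripper_force: 0.0
```

```bash
python3 - <<'E'
from h import *
np.set_printoptions(precision=3,suppress=True)
s=ctrl.read_state();cv2.imwrite("pics/w1.png",get_image("wrist"))
import pickle; pickle.dump(s,open("w1.pkl","wb")); print(s['t'],s['tool_pos'],s['qpos'],s['ft_force'],proj(cam("wrist",s),[543.3,-193.4,88]),abs(s['qd']).max())
E
```

```text
1.4 [ 481.389 -150.562  311.93 ] [-0.376 -0.003  1.25  -0.     1.896  0.785] [-0.99  -0.385  0.192] [328.941 146.145] 0.02909016124680856
```

Emit:
{"fn": "servo_tool", "kwargs": {"increments": [0.008, -0.02, 0, 0, 0.016, -0.038, 0, 0, 0.016, -0.038, 0, 0, 0.016, -0.038, 0, 0, 0.016, -0.038, 0, 0]}}

```text
t: 1.95
tool_pos: [478.5, 36.1, 312.0]
eef_rot: [0.0, 0.979, 0.202, -0.0]
ft_force: [1.2, 0.1, 0.4]
opening: 70.4
gripper_force: 0.0
```

Emit:
{"fn": "servo_tool", "kwargs": {"increments": [0.016, -0.038, 0, 0, 0.016, -0.038, 0, 0, 0.016, -0.038, 0, 0, 0.016, -0.038, 0, 0, 0.016, -0.038, 0, 0]}}

```text
t: 2.45
tool_pos: [477.0, 242.2, 312.0]
eef_rot: [0.0, 0.979, 0.202, -0.0]
ft_force: [1.1, 0.6, -0.0]
opening: 69.5
gripper_force: 0.0
```

Emit:
{"fn": "servo_tool", "kwargs": {"increments": [0.01, -0.02, 0, 0, 0, 0, 0, 0, 0, 0, 0, 0]}}

```text
t: 2.75
tool_pos: [478.5, 263.2, 311.8]
eef_rot: [0.0, 0.979, 0.202, -0.001]
ft_force: [-0.4, 0.5, -0.4]
opening: 69.9
gripper_force: 0.0
```

```bash
python3 - <<'E'
from h import *
np.set_printoptions(precision=3,suppress=True)
s=ctrl.read_state();i2=get_image("wrist")
i1=cv2.imread("pics/w1.png"); cv2.imwrite("pics/w2.png",i2)
import pickle; pickle.dump(s,open("w2.pkl","wb")); print(s['t'],s['tool_pos'],s['qpos'],s['ft_force'],s['opening'],proj(cam("wrist",s),[475.5,266,179]))
s1=pickle.load(open("w1.pkl","rb"))
E=[]
for im,c in((i1,proj(cam("wrist",s1),[543,-193,88])),(i2,proj(cam("wrist",s),[475.5,266,179]))):
    x,y=(int(np.clip(c[0]-65,0,430)),int(np.clip(c[1]-65,0,290))); print(x,y); E.append(cv2.resize(im[y:y+130,x:x+130],None,fx=3,fy=3,interpolation=cv2.INTER_CUBIC))
cv2.imwrite("pics/wc.png",np.hstack(E))
E
```

```text
2.75 [478.507 263.184 311.85 ] [ 0.436  0.117  1.125 -0.001  1.901  1.598] [-0.399  0.54  -0.422] 69.8860716963846 [274.734 194.339]
263 81
209 129
```

View pics/wc.png

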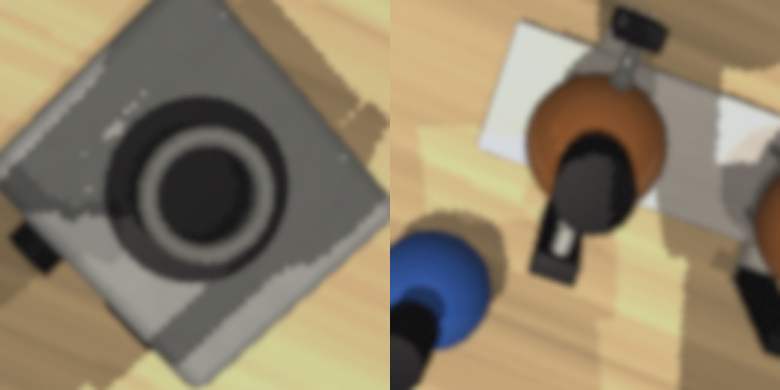

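The left half shows the mixer ring centred at crop (206,195), which is wrist pixel (331.4,145.7). The right half shows the flask's black cap disc at (587,192), wrist pixel (274.3,192.7). The blue look-alike is lower left and the tall flask is at the right edge.

```bash
python3 - <<'E'
from h import *
import pickle
np.set_printoptions(precision=1,suppress=True)
S,T=cam("scene"),cam("top"); W1,W2=[cam("wrist",pickle.load(open(f,"rb"))) for f in("w1.pkl","w2.pkl")]
print("ring",plane(W1,(331.4,145.7),88),tri([(S,(236.6,181.2)),(T,(350.8,203.8)),(W1,(331.4,145.7))]))
print("cap",plane(W2,(274.3,192.7),179),tri([(S,(400.7,242.4)),(T,(169.6,229.1)),(W2,(274.3,192.7))]))
print("bulb",plane(W2,(277.3,176.3),81),tri([(S,(392,275.7)),(T,(177.1,232.1)),(W2,(277.3,176.3))]))
E
```

```text
ring [ 545.1 -196.    88. ] (array([ 543.8, -194.4,   89.3]), [np.float64(0.5990264264561981), np.float64(1.3071427891383), np.float64(1.8627064734360388)])
cap [476.9 267.1 179. ] (array([475.7, 265.6, 176.9]), [np.float64(1.4103758356603389), np.float64(1.0057829081539482), np.float64(1.501771468331168)])
bulb [477.4 264.5  81. ] (array([476.7, 266.2,  81.7]), [np.float64(0.368150122524554), np.float64(2.0180558436911067), np.float64(1.8258427725117146)])
```

Emit:
{"fn": "servo_tool", "kwargs": {"increments": [-0.001, -0.0035, 0.03, 0, 0, 0, 0.04, 0, 0, 0, 0.04, 0, 0, 0, 0.03, 0, 0, 0, 0.02, 0]}}

```text
t: 3.3
tool_pos: [475.5, 264.9, 149.8]
eef_rot: [0.001, 0.979, 0.202, -0.001]
ft_force: [0.5, 0.1, 0.2]
opening: 69.9
gripper_force: 0.0
```

Emit:
{"fn": "servo_tool", "kwargs": {"increments": [0, 0, 0.014, 0, 0, 0, 0, 0, 0, 0, 0, 0]}}

```text
t: 3.6
tool_pos: [476.7, 266.7, 139.6]
eef_rot: [-0.0, 0.979, 0.202, 0.001]
ft_force: [-0.2, 0.1, 0.2]
opening: 70.6
gripper_force: 0.0
```

Emit:
{"fn": "servo_tool", "kwargs": {"increments": [0, 0, 0, 0, 0, 0, 0, 0, 0, 0, 0, 0, 0, 0, 0, 0, 0, 0, 0, 0], "grip": 0.034, "newtons": 20}}

```text
t: 4.1
tool_pos: [476.1, 267.3, 138.6]
eef_rot: [0.0, 0.979, 0.203, 0.0]
ft_force: [0.5, -0.3, 0.2]
opening: 34.0
gripper_force: 0.1
```

```bash
python3 - <<'E'
from h import *
np.set_printoptions(precision=2,suppress=True)
s=ctrl.read_state(); i=get_image("wrist"); print(s['t'],s['tool_pos'],s['opening'],s['ft_force']); c=proj(cam("wrist",s),[476.5,266,179]); print(c)
cv2.imwrite("pics/w3.png",i)
a=get_image("scene")[190:320,340:470]
cv2.imwrite("pics/g1.png",np.hstack([i[:390,85:475], cv2.resize(a,(390,390),interpolation=cv2.INTER_CUBIC)]))
E
```

```text
4.1 [476.1  267.27 138.65] 33.995694965778 [ 0.54 -0.28  0.21]
[280.78 277.43]
```

View pics/g1.png

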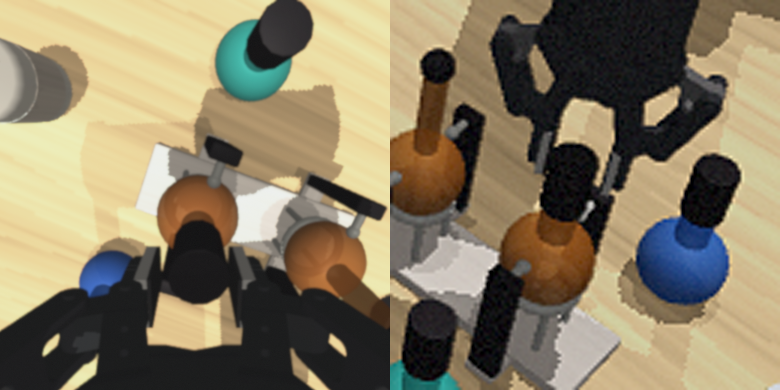

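The wrist half shows the cap, about (195,265), lying between the pads at x≈150 and x≈245. The scene half shows the tips beside the cap but perhaps offset toward the base. I'll check this by projecting the expected pad positions.

```bash
python3 - <<'E'
from h import *
np.set_printoptions(precision=0,suppress=True)
s=ctrl.read_state(); W=cam("wrist",s);S=cam("scene");Rm=rot(s['eef_rot']);p=s['tool_pos']
for n,t in dict(Ltip=(0,17,0),Rtip=(0,-17,0),Lg=(0,17,-19),Rg=(0,-17,-19),Lgf=(11,17,-19),Lgb=(-11,17,-19)).items():
    X=p+Rm@np.array(t,float); print(n,(proj(S,X)-[340,190])*3+[390,0], proj(W,X)-[85,0])
for z in(134,179):
    print(z,(proj(S,[476.5,266,z])-[340,190])*3+[390,0], proj(W,[476.5,266,z])-[85,0])
E
```

```text
Ltip [538. 192.] [222. 244.]
Rtip [590. 210.] [165. 244.]
Lg [544. 173.] [225. 257.]
Rg [597. 190.] [161. 257.]
Lgf [539. 184.] [226. 238.]
Lgb [548. 161.] [224. 276.]
134 [561. 205.] [195. 241.]
179 [574. 157.] [196. 277.]
```

```bash
python3 - <<'E'
from h import *
i=cv2.imread("pics/w3.png")[215:345,200:370]
i=cv2.convertScaleAbs(i,alpha=1.8,beta=20)
cv2.imwrite("pics/w3c.png",cv2.resize(i,None,fx=4.5,fy=4.5,interpolation=cv2.INTER_CUBIC))
E
```

```text
(no output)
```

View pics/w3c.png

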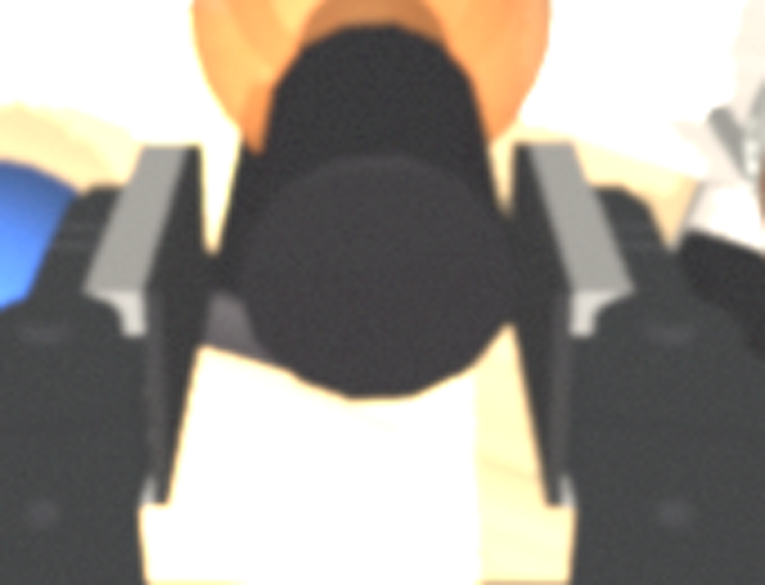

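```bash
python3 - <<'E'
from h import *
np.set_printoptions(precision=1,suppress=True)
s=ctrl.read_state(); c=cam("wrist",s);Rm=rot(s['eef_rot'])
def tool(u,v,y):
    o,d=ray(c,(u/4.5+199.6,v/4.5+214.6)); o=Rm.T@(o-s['tool_pos']); d=Rm.T@d
    return o+d*(y-o[1])/d[1]
for n,u,v,y in(("Rfronttip",515,145,17),("Rback",548,500,17),("Lfronttip",200,148,-17),("Lback",168,500,-17)): print(n,tool(u,v,y))
o,d=ray(c,(378/4.5+199.6,277/4.5+214.6)); print("captop",o+d*(179-o[2])/d[2])
E
```

```text
Rfronttip [ 13.  17. -35.]
Rback [ -6.5  17.  -67.2]
Lfronttip [  9.1 -17.  -26.7]
Lback [-11.7 -17.  -60.3]
captop [477.6 265.1 179. ]
```

The pad ends sit about 25 mm behind the TCP at this opening, so they would hold only the top of the cap. I'll go 12 mm lower, which stays clear of the bulb and catches, and then close.

Emit:
{"fn": "servo_tool", "kwargs": {"increments": [0, 0, 0.006, 0, 0, 0, 0.006, 0, 0, 0, 0, 0, 0, 0, 0, 0]}}

```text
t: 4.6
tool_pos: [475.8, 267.1, 126.0]
eef_rot: [0.0, 0.979, 0.203, -0.0]
ft_force: [-0.3, -0.1, -0.1]
opening: 34.1
gripper_force: 0.1
```

Emit:
{"fn": "servo_tool", "kwargs": {"increments": [0, 0, 0, 0, 0, 0, 0, 0, 0, 0, 0, 0, 0, 0, 0, 0, 0, 0, 0, 0], "grip": 0.02, "newtons": 60}}

```text
t: 5.1
tool_pos: [476.2, 267.0, 126.6]
eef_rot: [0.0, 0.979, 0.203, 0.0]
ft_force: [0.1, -3.5, 1.4]
opening: 28.3
gripper_force: 59.1
```

Emit:
{"fn": "servo_tool", "kwargs": {"increments": [0, 0.001, 0, 0, 0, 0, -0.003, 0, 0, 0, -0.005, 0, 0, 0, -0.005, 0, 0, 0, -0.005, 0]}}

```text
t: 5.6
tool_pos: [475.8, 266.0, 143.4]
eef_rot: [0.0, 0.979, 0.203, -0.001]
ft_force: [0.5, 0.1, -12.0]
opening: 28.1
gripper_force: 60.0
```

Emit:
{"fn": "servo_tool", "kwargs": {"increments": [0, 0, -0.005, 0, 0, 0, -0.005, 0, 0, 0, -0.005, 0, 0, 0, -0.007, 0, 0, 0, -0.01, 0]}}

```text
t: 6.1
tool_pos: [476.8, 266.5, 178.0]
eef_rot: [-0.0, 0.979, 0.203, 0.001]
ft_force: [-0.1, 0.3, -0.7]
opening: 28.3
gripper_force: 61.1
```

Emit:
{"fn": "servo_tool", "kwargs": {"increments": [0, 0, -0.02, 0, 0, 0, -0.03, 0, 0, 0, -0.035, 0, 0, 0, -0.03, 0, 0, 0, -0.015, 0]}}

```text
t: 6.6
tool_pos: [477.0, 266.6, 311.5]
eef_rot: [-0.001, 0.979, 0.203, 0.003]
ft_force: [-0.3, 0.5, -0.4]
opening: 28.4
gripper_force: 61.2
```

Emit:
{"fn": "servo_tool", "kwargs": {"increments": [0, 0, -0.01, 0, 0, 0, 0, 0, 0, 0, 0, 0]}}

```text
t: 6.9
tool_pos: [476.3, 266.3, 315.8]
eef_rot: [0.0, 0.979, 0.203, -0.0]
ft_force: [-0.1, 0.4, -2.0]
opening: 28.3
gripper_force: 61.2
```

```bash
python3 - <<'E'
from h import *
np.set_printoptions(precision=2,suppress=True)
s=ctrl.read_state(); i=get_image("wrist"); print(s['t'],s['tool_pos'],s['opening'],s['ft_force'],s['gripper_force'])
a=get_image("scene"); S=cam("scene"); print(proj(S,[476.5,266,s['tool_pos'][2]+10]))
cv2.imwrite("pics/g2.png",np.hstack([i[:390,85:475], cv2.resize(a[120:315,315:510],(390,390),interpolation=cv2.INTER_CUBIC)]))
E
```

```text
6.9 [476.32 266.27 315.77] 28.29632104144479 [-0.15  0.38 -2.01] 61.155688762664795
[419.14 180.01]
```

View pics/g2.png

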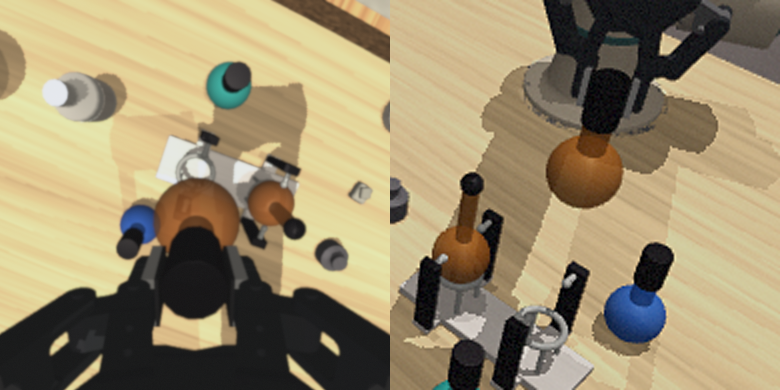

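The flask is held upright, with the bulb at about (585,172) and the dock ring empty at (545,328). The tall flask, blue look-alike and the rest are undisturbed. Now I'll carry it over to the ring.

Emit:
{"fn": "servo_tool", "kwargs": {"increments": [-0.0055, 0.02, 0, 0, -0.008, 0.03, 0, 0, -0.011, 0.04, 0, 0, -0.011, 0.04, 0, 0, -0.011, 0.04, 0, 0]}}

```text
t: 7.5
tool_pos: [501.0, 90.4, 315.5]
eef_rot: [-0.0, 0.979, 0.203, -0.001]
ft_force: [0.1, 0.2, -1.1]
opening: 28.2
gripper_force: 61.1
```

Emit:
{"fn": "servo_tool", "kwargs": {"increments": [-0.011, 0.04, 0, 0, -0.011, 0.04, 0, 0, -0.011, 0.04, 0, 0, -0.011, 0.04, 0, 0, -0.011, 0.04, 0, 0]}}

```text
t: 8.0
tool_pos: [530.1, -115.2, 315.5]
eef_rot: [-0.0, 0.979, 0.203, -0.001]
ft_force: [-0.1, 0.2, -0.4]
opening: 28.3
gripper_force: 61.1
```

Emit:
{"fn": "servo_tool", "kwargs": {"increments": [-0.011, 0.04, 0, 0, -0.008, 0.03, 0, 0, -0.003, 0.01, 0, 0, 0, 0, 0, 0, 0, 0, 0, 0]}}

```text
t: 8.5
tool_pos: [542.0, -194.7, 316.2]
eef_rot: [-0.0, 0.979, 0.203, -0.0]
ft_force: [0.9, 0.6, -1.0]
opening: 28.1
gripper_force: 61.0
```

Emit:
{"fn": "servo_tool", "kwargs": {"increments": [0.0015, 0.0005, 0.025, 0, 0, 0, 0.035, 0, 0, 0, 0.035, 0, 0, 0, 0.03, 0, 0, 0, 0.015, 0]}}

```text
t: 9.0
tool_pos: [542.6, -193.4, 173.6]
eef_rot: [-0.001, 0.979, 0.204, -0.002]
ft_force: [-0.4, 0.7, -1.7]
opening: 28.2
gripper_force: 61.2
```

Emit:
{"fn": "servo_tool", "kwargs": {"increments": [0, 0, 0.005, 0, 0, 0, 0, 0, 0, 0, 0, 0, 0, 0, 0, 0]}}

```text
t: 9.4
tool_pos: [544.3, -195.8, 173.4]
eef_rot: [0.001, 0.979, 0.203, 0.001]
ft_force: [-0.4, 0.4, -1.4]
opening: 28.4
gripper_force: 61.2
```

```bash
python3 - <<'E'
from h import *
np.set_printoptions(precision=2,suppress=True)
s=ctrl.read_state(); print(s['t'],s['tool_pos'],s['opening'],s['ft_force'])
a=get_image("scene"); t=get_image("top"); S=cam("scene");T=cam("top"); print(proj(S,[543.7,-194.5,s['tool_pos'][2]-77.6+32]),proj(S,[543.7,-194.5,s['tool_pos'][2]-77.6]))
cv2.imwrite("pics/g3.png",np.hstack([cv2.resize(a[115:245,175:305],(390,390),interpolation=cv2.INTER_CUBIC),cv2.resize(t[140:270,285:415],(390,390),interpolation=cv2.INTER_CUBIC)]))
E
```

```text
9.4 [ 544.27 -195.81  173.38] 28.40844507902143 [-0.43  0.43 -1.35]
[235.2  169.23] [236.19 179.19]
```

View pics/g3.png

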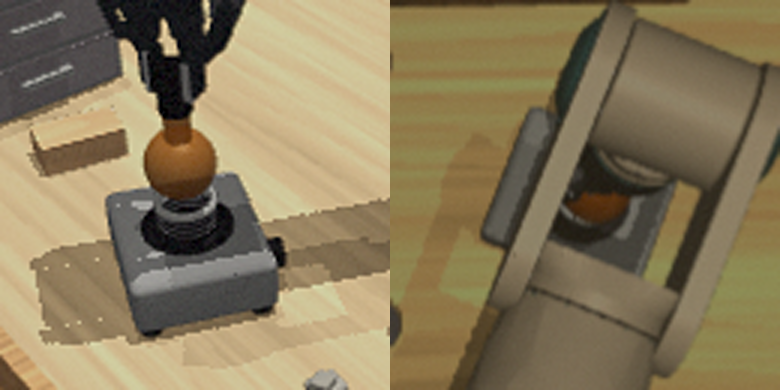

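The bulb centre is at (235,168.7), against a predicted (235.2,169.2), so it is aligned directly over the ring. Now I'll lower it slowly.

Emit:
{"fn": "servo_tool", "kwargs": {"increments": [0, 0, 0.004, 0, 0, 0, 0.004, 0, 0, 0, 0.003, 0, 0, 0, 0, 0]}}

```text
t: 9.9
tool_pos: [543.6, -195.4, 160.5]
eef_rot: [-0.0, 0.979, 0.203, 0.0]
ft_force: [-0.2, 0.4, -1.2]
opening: 28.1
gripper_force: 61.3
```

Emit:
{"fn": "servo_tool", "kwargs": {"increments": [0, 0, 0.003, 0, 0, 0, 0.002, 0, 0, 0, 0, 0, 0, 0, 0, 0]}}

```text
t: 10.3
tool_pos: [543.9, -195.4, 156.5]
eef_rot: [0.0, 0.979, 0.203, 0.001]
ft_force: [-0.5, 2.3, 6.1]
opening: 28.4
gripper_force: 61.7
```

Emit:
{"fn": "servo_tool", "kwargs": {"increments": [0.0005, -0.001, 0, 0, 0, 0, 0, 0, 0, 0, 0, 0]}}

```text
t: 10.6
tool_pos: [544.1, -194.4, 156.5]
eef_rot: [0.0, 0.979, 0.203, 0.001]
ft_force: [-0.0, 2.4, 5.2]
opening: 28.3
gripper_force: 61.7
```

Emit:
{"fn": "servo_tool", "kwargs": {"increments": [0, 0, 0.002, 0, 0, 0, 0.002, 0, 0, 0, 0, 0, 0, 0, 0, 0]}}

```text
t: 11.0
tool_pos: [544.2, -194.4, 152.8]
eef_rot: [0.0, 0.979, 0.203, 0.001]
ft_force: [-0.6, 1.8, 7.2]
opening: 28.4
gripper_force: 61.8
```

Emit:
{"fn": "servo_tool", "kwargs": {"increments": [0, 0, 0.002, 0, 0, 0, 0.002, 0, 0, 0, 0, 0, 0, 0, 0, 0]}}

```text
t: 11.4
tool_pos: [544.3, -194.4, 149.3]
eef_rot: [0.001, 0.979, 0.203, 0.001]
ft_force: [-0.3, 2.7, 8.6]
opening: 28.7
gripper_force: 62.0
```

Emit:
{"fn": "servo_tool", "kwargs": {"increments": [0.0005, -0.001, 0.002, 0, 0, 0, 0.001, 0, 0, 0, 0, 0, 0, 0, 0, 0]}}

```text
t: 11.8
tool_pos: [544.5, -193.9, 146.8]
eef_rot: [0.001, 0.979, 0.203, 0.001]
ft_force: [-2.0, 1.2, 10.4]
opening: 28.3
gripper_force: 62.3
```

Emit:
{"fn": "servo_tool", "kwargs": {"increments": [0, 0, 0.001, 0, 0, 0, 0.001, 0, 0, 0, 0, 0, 0, 0, 0, 0]}}

```text
t: 12.2
tool_pos: [544.6, -193.9, 145.2]
eef_rot: [0.001, 0.979, 0.203, 0.002]
ft_force: [-2.3, 1.5, 12.1]
opening: 28.4
gripper_force: 62.6
```

Emit:
{"fn": "servo_tool", "kwargs": {"increments": [0, 0, 0.001, 0, 0, 0, 0, 0, 0, 0, 0, 0]}}

```text
t: 12.5
tool_pos: [544.8, -193.9, 145.2]
eef_rot: [0.002, 0.979, 0.203, 0.002]
ft_force: [-3.2, 1.1, 15.2]
opening: 28.1
gripper_force: 62.9
```

Emit:
{"fn": "servo_tool", "kwargs": {"increments": [0, 0, 0.001, 0, 0, 0, 0, 0, 0, 0, 0, 0]}}

```text
t: 12.8
tool_pos: [545.0, -193.9, 145.1]
eef_rot: [0.002, 0.979, 0.203, 0.003]
ft_force: [-4.6, 2.5, 19.2]
opening: 28.4
gripper_force: 63.3
```

The tool has stopped at z≈145.2 while the force rises steeply, so the ring is at its bottom (about 14 mm below seating). One last look.

```bash
python3 - <<'E'
from h import *
a=get_image("scene"); s=ctrl.read_state(); print(s['t'],s['tool_pos'],s['ft_force'],s['qd'].round(4))
cv2.imwrite("pics/f.png",np.hstack([cv2.resize(a[115:245,175:305],(390,390),interpolation=cv2.INTER_CUBIC),cv2.resize(a[150:345,245:440],(390,390),interpolation=cv2.INTER_CUBIC)]))
E
```

```text
12.85 [ 544.97518872 -193.92221993  145.10700516] [-4.55802433  1.9452995  19.57508908] [ 0.0003  0.0004 -0.0006  0.0014 -0.0021  0.0008]
```

View pics/f.png

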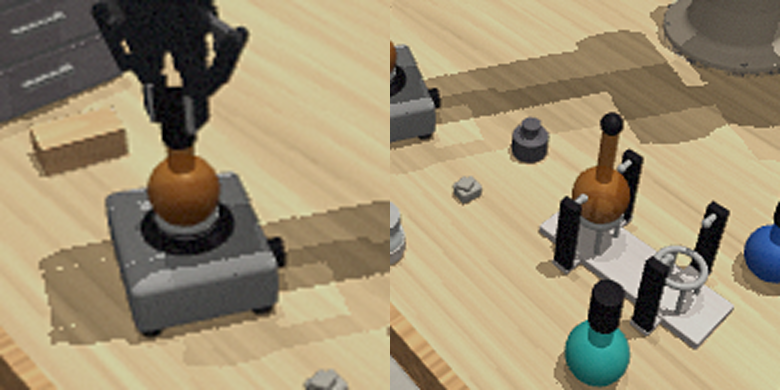

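The flask stands upright at (183,188) with the ring pressed down onto the mixer. The tall flask and the bystanders are where they were.

```bash
python3 -c "
from station import workorder; print(workorder.sign_off())"
```

```text
the job is handed in; nothing more can be done
None
```

The job is handed in: the thick-capped flask is upright in the mixer ring, still held and pressed to the bottom of its travel at about 19 N, at 12.9 s on the clock; in the last picture the tall flask and the other things in view had not moved.

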